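# Put the mixed-up storage jar lids back on their own jars

## Task

The wooden lids of the three stoneware storage jars were mixed up after the washing-up: each now lies loose on a jar it does not fit. Put every lid on the jar of its own shape, handle up and fully seated so that it closes the jar; set a lid down on a free spot of the worktop meanwhile as you need. Leave the jars standing where they are and do not disturb the mug, the teaspoon and the salt shaker.

Things in the scene. Friction and masses are not known exactly. Their poses are not given: they have to be found in the camera images.
- round_jar: round grey-green stoneware jar, 108 mm in diameter, 100 mm high, mouth 94 mm in diameter; 0.8 kg. Open, hollow. Origin at the centre of its underside, z up. Wall 7 mm with rounded rim.
- square_jar: square grey-green stoneware jar, 84 x 84 mm with rounded corners, 84 mm high, mouth 70 x 70 mm; 0.65 kg. Open, hollow. Origin at the centre of its underside, z up. Wall 7 mm with rounded rim. x and y are along its sides.
- oblong_jar: oblong grey-green stoneware jar, 136 x 62 mm with rounded corners, 70 mm high, mouth 122 x 48 mm; 0.65 kg. Open, hollow. Origin at the centre of its underside, z up. Wall 7 mm with rounded rim. x is along its long side.
- round_lid: round light wooden lid of the round jar, 0.1 to 0.17 kg: plate 108 mm wide, plug 86 mm (4 mm play all round), handle a round knob 29 mm thick. Origin: centre of the plug's underside, z up. Plug 8 mm deep, then plate 9 mm thick, then handle 28 mm high at the middle: top 45 mm above the origin. Seated, the plate lies on the rim, origin 8 mm below rim top.
- square_lid: square light wooden lid of the square jar, 0.08 to 0.14 kg: plate 84 x 84 mm, plug 62 x 62 mm (4 mm play each side), handle an upright bar 14 mm thick, 52 mm long along x. Origin: centre of the plug's underside, z up. Plug 8 mm deep, then plate 9 mm thick, then handle 28 mm high at the middle: top 45 mm above the origin. Seated, the plate lies on the rim, origin 8 mm below rim top.
- oblong_lid: oblong light wooden lid of the oblong jar, 0.08 to 0.14 kg: plate 136 mm (x) by 62 mm, plug 114 x 40 mm (4 mm play each side), handle an upright bar 14 mm thick, 52 mm long along x. Origin: centre of the plug's underside, z up. Plug 8 mm deep, then plate 9 mm thick, then handle 28 mm high at the middle: top 45 mm above the origin. Seated, the plate lies on the rim, origin 8 mm below rim top.
- mug: cream mug with yellow stripes, 86 x 120 mm with its handle, 101 mm high; leave it alone. Origin on the worktop under the middle of cup and handle together; the handle points to -y.
- teaspoon: teaspoon with a red handle lying on the worktop, 132 mm long, 26 mm wide, 11 mm high; leave it alone. Origin under its middle, x along it.
- salt_shaker: glass salt shaker with a grey metal cap, 44 mm in diameter, 90 mm high; leave it alone. Origin at the centre of its underside.
There are look-alikes about, which are no part of the job. What is shaped like the oblong_lid but red is not meant.

How it is judged (in metres and radians):
At the end, for the whole second after the job is handed in: Each lid is on the jar of its own shape, handle up: within 10 mm of the jar's axis, plug down in the mouth (height within 3 mm above, 4 mm below seated), level within 0.06 rad; jars upright, within 40 mm of where they stood; all at rest (horizontal distance between round_lid and round_jar below 0.01 m and z of round_lid in the frame of round_jar between 0.088 and 0.095 m and angle between each of round_lid, square_lid, oblong_lid's own z axis and vertical below 0.06 rad and angle between each of round_jar, square_jar, oblong_jar's own z axis and vertical below 0.05 rad and height (world z) of round_jar between -0.01 and 0.01 m and distance of each of round_jar, square_jar, oblong_jar from where it was at the start of the episode below 0.04 m and linear speed of each of round_lid, round_jar, square_lid, square_jar, oblong_lid, oblong_jar below 0.02 m/s and horizontal distance between square_lid and square_jar below 0.01 m and z of square_lid in the frame of square_jar between 0.072 and 0.079 m and height (world z) of square_jar between -0.01 and 0.01 m and horizontal distance between oblong_lid and oblong_jar below 0.01 m and z of oblong_lid in the frame of oblong_jar between 0.058 and 0.065 m and height (world z) of oblong_jar between -0.01 and 0.01 m); the robot touches nothing.
It fails at once if a jar is tipped or pushed more than 6 cm from its place (distance of any of round_jar, square_jar, oblong_jar from where it was at the start of the episode above 0.06 m or angle between any of round_jar, square_jar, oblong_jar's own z axis and vertical above 0.5 rad).
It fails at once if the mug, the teaspoon or the salt shaker is moved by more than 3 cm (distance of any of mug, teaspoon, salt_shaker from where it was at the start of the episode above 0.03 m).
It also fails if it takes over 96 s, if anything falls off the work surface, if the arm or the gripper's body presses on something with over 40 N, if the wrist force passes 120 N, or if a joint passes its speed limit or range.

## Robot

A 6-joint arm with a two-finger parallel gripper is mounted at the origin on a cart in front of the work surface, level with it; the furniture and walls round the work are solid. World frame = base frame: x ahead of the robot, y to its left, z up, the work surface at z = 0. Lengths are in mm, angles in rad, forces in N, time in s.
With the tool pointing down it reaches from about 350 to 975 mm from the base axis. Payload 7.1 kg.
Tool frame: the origin (TCP) lies midway between the tips of the shut fingers; the grasp point (between the pads) lies pinch_z behind it (pinch_z is the distance from the TCP to the grasp point, in mm); z points along the fingers, y is the line along which they close (so a half turn about z gives the same grasp; the last joint's range is limited). The gripper opens to 88 mm and grips with 3 to 60 N. Pads are 20 mm wide; open, the fingers measure 115 mm over their backs; the gripper's body (75 mm by 178 mm) begins 61 mm behind the grasp point.
Start: joints at [1.321, 0.423, 1.63, -0, 1.089, -0.019], TCP at [142.941, 608.418, 184.575] pointing down, gripper open.
Joint ranges: [-3, 3], [-0.9, 2.11], [0.09, 2.58], [-1.31, 4.45], [0.11, 2.69], [-2.54, 2.54]. Speed limits (rad/s): [2.39, 2.39, 3.01, 3.14, 3.14, 3.14].

## Interface

Orientations are given as a rotation vector (axis times angle).
In Python, from workcell import get_obs, get_image, close_job, pinch_z gives the robot as it stands.
- The arm moves only by the tool jog_arm, never from a script. Its argument "commands" is a list of rows, each a list of 3 entries, a list of its own where there are three numbers: the gripper command: -1 is shut, 1 is fully open, values between are in proportion, then the shift along the tool's x, y, z as a fraction of full scale, then the turn, a rotation vector about the tool's x, y, z as a fraction of full scale. In form: [[gripper, [tx, ty, tz], [rx, ry, rz]], ...]. A call has 1 to 10 rows; each row shifts and turns the commanded pose from where the row before left it, along the tool's axes as they then stand; what a row does not reach is not made up. Full scale, the value 1, is 0.1 m for a shift and 45 degrees for a turn. A row lasts 1/10 s, in which the tool goes at most 50 mm and 8.59 degrees, less where a joint would pass 70% of its speed; a pose out of reach is approached as far as the arm can. A call with a number of a shift or a turn outside -1 to 1 is refused whole. A call with a gripper value outside its range is refused whole. The fingers move at their own pace and stop on an object; the grip force is fixed at half the most. Time passes only in rows, so rows that do not move let the fingers close. It gives the time, the measured TCP pose, the force, the opening and the grip force at its end, in the units of the state.
- get_obs(): the state, without advancing time (a new reading comes with each control period).
- get_image(name): name is "side" or "top"; returns a dict with "image" (480x640x3 uint8, blue, green, red), "z_map" (480x640 float32, mm along the optical axis (not along the pixel's ray), 0 where there is no reading), "intrinsics" (3x3 intrinsics, pixels), "eye" and "orientation" of the camera in the world. Camera axes: x right, y down, z forward; pixel columns grow to the right and rows downward; lengths in mm; the calibration is good to about 2 mm. A picture is of the moment at which its call begins.
- close_job(): hands the job in; it is judged then, once.
The state is a dict: "t": time; "qpos": joint angles; "qvel": joint speeds; "joint_torque": joint torques, N m; "ee_pos": TCP position; "orientation": TCP orientation; "ft_force": force on the tool from outside, world axes, zero at the start; "moment": the same for the moment, N m; "width": finger opening in mm; "grasp_force": force on a finger pad.
Only numpy, scipy, OpenCV 4.12 (cv2) and the standard library are available. Lean on these libraries where they do the work, as an engineer would, in place of code of your own. Each camera call takes 0.05 s, during which the arm holds its last target. There are 200 camera calls.

## Working session

There is one attempt and no reset: what is moved stays moved. The work goes in short steps, Python scripts to look and compute and a tool call to move; the robot and the scene stay as the last step left them, time stands still between calls to the robot, and variables do not carry over. Pictures are saved under pics/ and viewed, at most 14 in all, crops included, and the job is handed in when it is done.

Besides the shell and the picture viewer there is one more tool, called after ">>>" as name(argument=value, ...) on one line, values as JSON. jog_arm: Moves the arm, as the interface text tells. Its arguments: {"type":"object","properties":{"commands":{"type":"array","items":{"type":"array"}}},"required":["commands"]}

```bash
mkdir -p pics; ls; cat > h.py <<'E'
import numpy as np,cv2
from scipy.spatial.transform import Rotation as R
from workcell import get_obs,get_image,close_job,pinch_z
def cloud(im):
    K=np.array(im['intrinsics']);z=im['z_map'];v,u=np.mgrid[:480,:640]
    p=np.stack([(u-K[0,2])/K[0,0]*z,(v-K[1,2])/K[1,1]*z,z],-1)
    o=np.array(im['orientation'])
    M=R.from_rotvec(o).as_matrix() if o.size==3 else (R.from_quat(o).as_matrix() if o.size==4 else o)
    w=p@M.T+np.array(im['eye']); w[z==0]=np.nan
    return w
E
python3 - <<'E'
from h import *
print(get_obs(),pinch_z)
for n in['top','side']:
    im=get_image(n);cv2.imwrite(f'pics/{n}0.png',im['image']);np.save(n+'0.npy',cloud(im))
    print(n,im['intrinsics'],im['eye'],im['orientation'])
E
```

```text
pics
{'t': 0.0, 'qpos': array([ 1.32099108e+00,  4.23827180e-01,  1.63073624e+00, -5.01267440e-06,
        1.08858498e+00, -1.89804539e-02]), 'qvel': array([ 1.24831623e-03,  2.01485630e-03, -7.53427357e-04,  4.86603656e-05,
        3.27386605e-04,  1.21556870e-03]), 'joint_torque': array([ 2.40097379e-04, -5.44611096e+01, -2.73676246e+01,  6.44880719e-02,
        2.23900226e-02, -1.03353518e-04]), 'ee_pos': array([142.79392708, 607.81095326, 183.79210954]), 'orientation': array([-3.61747115e-01, -3.12048963e+00,  2.42249274e-03]), 'ft_force': array([-0.37353978,  0.18501377, -0.79078235]), 'moment': array([-0.0004948 , -0.03958479,  0.04749087]), 'grasp_force': 0.0, 'width': 88.10277866265625} 18.700000000000003
top [[547.37245425   0.         312.92570454]
 [  0.         547.37245425 236.53726123]
 [  0.           0.           1.        ]] [-114.8926113  -215.7332461  1114.34139646] [-2.10812161  1.64848738 -0.46602275]
side [[469.64929207   0.         319.3844022 ]
 [  0.         469.64929207 237.65373467]
 [  0.           0.           1.        ]] [441.64050413 653.64148172 854.59907385] [-0.09341246  2.89736259 -1.11940471]
```

View pics/top0.png

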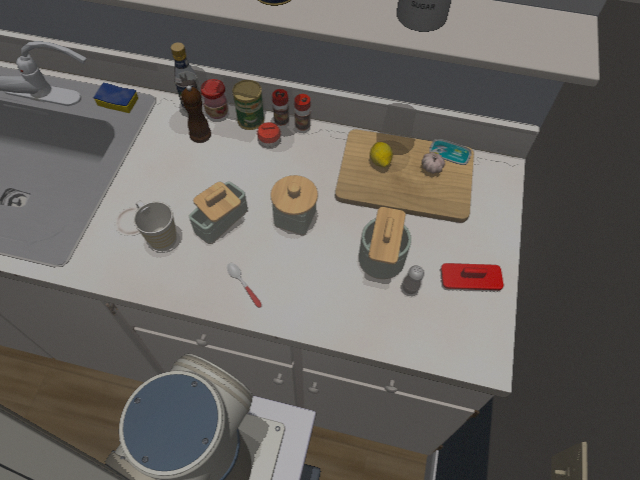

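View pics/side0.png

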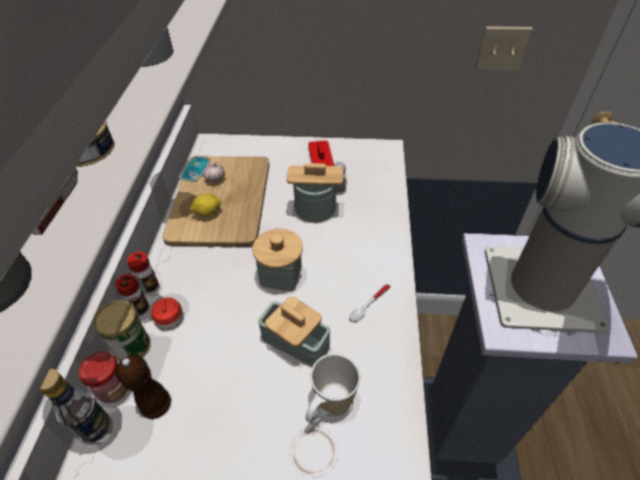

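The top view shows the square lid on the oblong jar (218,205), the round lid on the square jar (295,200), and the oblong lid on the round jar (387,240). The red decoy is at (472,277), the spoon at (245,285), the mug at (155,225) and the salt shaker at (413,280). The side view agrees.

```bash
cat > m.py <<'E'
from h import *
def wood(n,w,img):
    hsv=cv2.cvtColor(img,cv2.COLOR_BGR2HSV)
    m=(hsv[...,0]>8)&(hsv[...,0]<25)&(hsv[...,1]>90)&(hsv[...,2]>90)&(w[...,2]>12)&(w[...,2]<170)
    m=cv2.morphologyEx(m.astype('uint8'),cv2.MORPH_OPEN,np.ones((3,3)))
    return cv2.connectedComponentsWithStats(m)
def rect(p): 
    c,s,a=cv2.minAreaRect(p.astype('float32')); return np.round(c,1),np.round(s,1),round(a,1)
if __name__=='__main__':
  for n in['top','side']:
    w=np.load(n+'0.npy');img=cv2.imread(f'pics/{n}0.png')
    k,l,st,c=wood(n,w,img)
    for i in range(1,k):
        if st[i,4]<150: continue
        p=w[l==i]; z=p[:,2]
        print(n,np.round(c[i]),st[i,4],'z pct',np.round(np.percentile(z,[2,10,30,50,70,90,98])))
        h=z>np.percentile(z,98)-9
        # plate plane fit robust
        q=p[z<np.percentile(z,98)-14]
        for _ in range(4):
            A=np.c_[q[:,:2]-q[:,:2].mean(0),np.ones(len(q))];s=np.linalg.lstsq(A,q[:,2],rcond=None)[0];r=q[:,2]-A@s;q=q[abs(r)<max(3,1.5*r.std())]
        print('  all',rect(p[:,:2]),'handle',rect(p[h][:,:2]),h.sum(),'plane',np.round(s,3),len(q),rect(q[:,:2]))
    # jars: green-grey
    hsv=cv2.cvtColor(img,cv2.COLOR_BGR2HSV)
    m=(hsv[...,0]>50)&(hsv[...,0]<100)&(hsv[...,1]>25)&(w[...,2]>8)&(w[...,2]<115)
    k,l,st,c=cv2.connectedComponentsWithStats(cv2.morphologyEx(m.astype('uint8'),cv2.MORPH_OPEN,np.ones((3,3))))
    for i in range(1,k):
        if st[i,4]>150:
            p=w[l==i];print(n,'jar',np.round(c[i]),st[i,4],rect(p[:,:2]),np.percentile(p[:,2],[2,98]).round())
  w=np.load('top0.npy')
  for u,v in[(155,225),(235,270),(260,303),(413,270),(472,277),(300,290),(350,310),(340,190),(520,350),(110,225)]: print((u,v),w[v,u].round())
E
python3 m.py
```

```text
top [248.  88.] 262 z pct [103. 104. 106. 107. 108. 110. 111.]
  all (array([875.4, 195.8]), array([68.6, 47.8]), 86.0) handle (array([875.4, 195.8]), array([68.6, 47.8]), 86.0) 260 plane [0. 0. 0.] 0 (array([0., 0.]), array([0., 0.]), 0.0)
top [403. 178.] 7311 z pct [15. 17. 19. 20. 21. 23. 25.]
  all (array([ 774.6, -241.8]), array([233.8, 325.6]), 2.3) handle (array([ 774.7, -241.7]), array([233.7, 325.6]), 2.2) 7021 plane [0. 0. 0.] 0 (array([0., 0.]), array([0., 0.]), 0.0)
top [294. 194.] 1300 z pct [ 96.  98. 100. 101. 102. 105. 129.]
  all (array([582.5,  -2.1]), array([105.8, 102.9]), 15.4) handle (array([583.6,  -1.1]), array([27.8, 25.5]), 87.6) 106 plane [-6.0000e-03 -3.0000e-03  1.0049e+02] 1040 (array([583.2,  -2.1]), array([104.5, 102.6]), 15.4)
top [216. 201.] 920 z pct [ 82.  84.  86.  87.  88. 111. 116.]
  all (array([537.9, 164.1]), array([84.6, 96.5]), 54.4) handle (array([532. , 168.6]), array([15.1, 49.6]), 50.1) 113 plane [-3.000e-03  2.000e-03  8.661e+01] 673 (array([532.9, 167.5]), array([83.1, 83.6]), 55.6)
top [387. 234.] 1470 z pct [112. 114. 116. 117. 118.
[... 1803 characters left out ...]
37. , 219.5]), array([44.1, 10.9]), 55.5) [19. 63.]
(155, 225) [470. 308.  23.]
(235, 270) [411.  93.   3.]
(260, 303) [346.  14.   4.]
(413, 270) [ 462. -296.   89.]
(472, 277) [ 514. -432.   22.]
(300, 290) [400. -63.   0.]
(350, 310) [ 380. -182.   -2.]
(340, 190) [674. -94.  26.]
(520, 350) [ 363. -541.   32.]
(110, 225) [458. 427.  -4.]m.py:21: RuntimeWarning: Mean of empty slice.
  A=np.c_[q[:,:2]-q[:,:2].mean(0),np.ones(len(q))];s=np.linalg.lstsq(A,q[:,2],rcond=None)[0];r=q[:,2]-A@s;q=q[abs(r)<max(3,1.5*r.std())]
  ret = um.true_divide(
  ret = _var(a, axis=axis, dtype=dtype, out=out, ddof=ddof,
  arrmean = um.true_divide(arrmean, div, out=arrmean,
  ret = ret.dtype.type(ret / rcount)
```

```bash
cat > go.py <<'E'
# go.py x y z yaw(deg of tool y): remaining turn (units of 45deg, tool axes), then shift (units of 100 mm) after that turn
from h import *
import sys
def go(x,y,z,yaw):
    o=get_obs();C=R.from_rotvec(o['orientation']).as_matrix()
    a=np.radians(yaw);ty=np.array([np.cos(a),np.sin(a),0]);tz=np.array([0,0,-1.]);T=np.c_[np.cross(ty,tz),ty,tz]
    if T[:,1]@C[:,1]<0:T[:,:2]*=-1
    rv=R.from_matrix(C.T@T).as_rotvec()/np.radians(45)
    d=(np.array([x,y,z])-o['ee_pos'])/100
    print('t',round(o['t'],2),'pos',o['ee_pos'].round(1),'yaw',np.degrees(np.arctan2(C[1,1],C[0,1])).round(1),'w',round(o['width'],1),'gf',round(float(o['grasp_force']),1),'F',o['ft_force'].round(1),'q6',o['qpos'][5].round(2))
    print('turn',rv.round(3),'shift after',(T.T@d).round(3),'shift before',(C.T@d).round(3),'|d|',(np.linalg.norm(d)*100).round(0))
if __name__=='__main__':go(*map(float,sys.argv[1:]))
E
python3 go.py 520.5 -224.5 230 91.5
```

```text
t 0.1 pos [142.8 607.9 183.9] yaw 76.8 w 87.7 gf 0.0 F [ 0.3  0.2 -0.6] q6 -0.02
turn [-0.002 -0.    -0.327] shift after [-3.558 -8.42  -0.461] shift before [-5.581 -7.24  -0.451] |d| 915.0
```

>>> jog_arm(commands=[[1,[0,0,-0.25],[0,0,-0.163]],[1,[0,0,-0.21],[0,0,-0.164]],[1,[-0.18,-0.42,0],[0,0,0]],[1,[-0.18,-0.42,0],[0,0,0]],[1,[-0.18,-0.42,0],[0,0,0]],[1,[-0.18,-0.42,0],[0,0,0]],[1,[-0.18,-0.42,0],[0,0,0]],[1,[-0.18,-0.42,0],[0,0,0]],[1,[-0.18,-0.42,0],[0,0,0]],[1,[-0.18,-0.42,0],[0,0,0]]])

```text
t: 1.1
ee_pos: [295.8, 274.5, 230.5]
orientation: [-0.042, 3.141, -0.0]
ft_force: [1.2, 0.7, -0.2]
width: 88.1
grasp_force: 0.0
```

```bash
python3 go.py 520.5 -224.5 230 91.5
```

```text
t 1.1 pos [295.8 274.5 230.5] yaw 91.5 w 88.1 gf 0.0 F [ 1.2  0.7 -0.2] q6 -0.88
turn [-0.     0.     0.001] shift after [-2.115e+00 -5.047e+00  5.000e-03] shift before [-2.113e+00 -5.048e+00  5.000e-03] |d| 547.0
```

>>> jog_arm(commands=[[1,[-0.19,-0.455,0],[0,0,0]],[1,[-0.19,-0.455,0],[0,0,0]],[1,[-0.19,-0.455,0],[0,0,0]],[1,[-0.19,-0.455,0],[0,0,0]],[1,[-0.19,-0.455,0],[0,0,0]],[1,[-0.19,-0.455,0],[0,0,0]],[1,[-0.19,-0.455,0],[0,0,0]],[1,[-0.19,-0.455,0],[0,0,0]],[1,[-0.19,-0.455,0],[0,0,0]],[1,[-0.19,-0.455,0],[0,0,0]]])

```text
t: 2.1
ee_pos: [497.6, -175.7, 230.3]
orientation: [0.04, -3.141, -0.0]
ft_force: [1.1, 0.4, 0.2]
width: 87.8
grasp_force: 0.0
```

```bash
python3 go.py 520.5 -224.5 121 91.5
```

```text
t 2.1 pos [ 497.6 -175.7  230.3] yaw 91.5 w 87.8 gf 0.0 F [1.1 0.4 0.2] q6 -1.96
turn [ 0.    -0.    -0.001] shift after [-0.216 -0.494  1.093] shift before [-0.217 -0.494  1.093] |d| 122.0
```

>>> jog_arm(commands=[[1,[-0.11,-0.25,0],[0,0,0]],[1,[-0.106,-0.244,0],[0,0,0]],[0.2,[0,0,0.4],[0,0,0]],[0.2,[0,0,0.4],[0,0,0]],[0.2,[0,0,0.2],[0,0,0]],[0.2,[0,0,0.09],[0,0,0]],[-1,[0,0,0],[0,0,0]],[-1,[0,0,0],[0,0,0]],[-1,[0,0,0],[0,0,0]],[-1,[0,0,0],[0,0,0]]])

```text
t: 3.1
ee_pos: [521.1, -222.7, 122.9]
orientation: [-0.041, 3.139, -0.002]
ft_force: [-0.4, -0.7, -0.7]
width: 27.3
grasp_force: 0.0
```

```bash
python3 go.py 520.5 -224.5 121 91.5
```

```text
t 3.1 pos [ 521.1 -222.7  122.9] yaw 91.5 w 27.3 gf 0.0 F [-0.4 -0.7 -0.7] q6 -2.02
turn [-0.001  0.003 -0.   ] shift after [ 0.007 -0.017  0.019] shift before [ 0.007 -0.017  0.019] |d| 3.0
```

>>> jog_arm(commands=[[-1,[0,0,0],[0,0,0]],[-1,[0,0,0],[0,0,0]],[-1,[0,0,0],[0,0,0]],[-1,[0,0,0],[0,0,0]],[-1,[0,0,-0.2],[0,0,0]],[-1,[0,0,-0.4],[0,0,0]],[-1,[0,0,-0.4],[0,0,0]]])

```text
t: 3.8
ee_pos: [519.6, -222.1, 222.0]
orientation: [0.041, -3.139, -0.002]
ft_force: [0.4, -0.2, 0.1]
width: 0.2
grasp_force: 0.0
```

```bash
python3 go.py 415 -100 23 91.5
```

```text
t 3.8 pos [ 519.6 -222.1  222. ] yaw 91.5 w 0.2 gf 0.0 F [ 0.4 -0.2  0.1] q6 -2.02
turn [ 0.001 -0.003 -0.   ] shift after [1.013 1.248 1.99 ] shift before [1.01  1.246 1.993] |d| 256.0
```

Missed the handle; I'll look again.

```bash
python3 - <<'E'
from h import *
a=[]
for n in['top','side']:
    im=get_image(n);a.append(im['image']);np.save(n+'1.npy',cloud(im));cv2.imwrite(f'pics/{n}1.png',im['image'])
c=np.hstack([cv2.resize(a[0][140:360,260:480],(400,400)),cv2.resize(a[1][60:280,220:440],(400,400))])
cv2.imwrite('pics/c1.png',c)
E
```

```text
(no output)
```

View pics/c1.png

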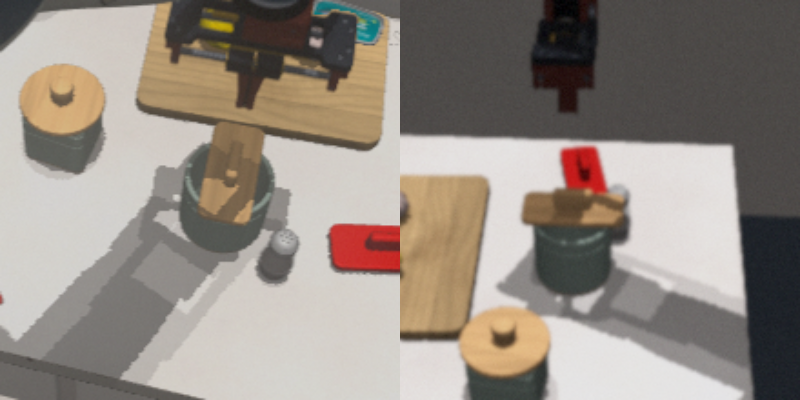

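```bash
python3 - <<'E'
from h import *
from m import wood,rect
for n in['top','side']:
    w=np.load(n+'1.npy');img=cv2.imread(f'pics/{n}1.png')
    z=w[...,2]
    # anything around tcp
    with np.errstate(invalid='ignore'):
        m=(abs(w[...,0]-520)<130)&(abs(w[...,1]+223)<130)&(z>195)&(z<330)
    for a,b in[(195,215),(215,225),(225,240),(240,260),(260,290),(290,330)]:
        q=w[m&(z>=a)&(z<b)];
        if len(q):print(n,a,len(q),q.min(0).round(),q.max(0).round(),np.median(q,0).round())
    k=(abs(w[...,0]-520)<90)&(abs(w[...,1]+223)<45)&(z<175)
    for a,b in[(105,112),(112,122),(122,132),(132,150),(150,175)]:
        q=w[k&(z>=a)&(z<b)]
        if len(q)>5:print(' lid',n,a,len(q),rect(q[:,:2]))
    q=w[k&(z>112)&(z<122)];A=np.c_[q[:,:2]-[520,-223],np.ones(len(q))];print(np.linalg.lstsq(A,q[:,2],rcond=None)[0])
E
```

```text
top 240 3 [ 510. -220.  258.] [ 511. -217.  259.] [ 511. -219.  258.]
top 260 93 [ 507. -232.  260.] [ 522. -214.  290.] [ 509. -223.  276.]
top 290 115 [ 506. -236.  290.] [ 521. -212.  326.] [ 509. -224.  306.]
 lid top 105 28 (array([ 504.3, -214. ]), array([107.7,  69.7]), 4.8)
 lid top 112 1377 (array([ 519.6, -225.7]), array([139. ,  61.9]), 0.6)
 lid top 122 23 (array([ 531.7, -216.6]), array([81.4, 41.4]), 7.7)
 lid top 132 148 (array([ 519.5, -225.6]), array([53.2, 13.8]), 1.0)
[-1.28443015e-03  2.98108478e-03  1.16574157e+02]
side 260 85 [ 512. -218.  270.] [ 534. -210.  290.] [ 523. -214.  280.]
side 290 59 [ 512. -217.  290.] [ 533. -209.  304.] [ 523. -213.  297.]
 lid side 105 37 (array([ 514.4, -195.1]), array([122.4,   7.5]), 3.6)
 lid side 112 823 (array([ 520.3, -223.7]), array([ 67.3, 135.5]), 89.9)
 lid side 122 64 (array([ 520.8, -218.3]), array([10.7, 51. ]), 89.6)
 lid side 132 165 (array([ 520.6, -222.9]), array([50.3, 18.6]), 2.7)
[-1.57920413e-03 -1.92485482e-02  1.17542283e+02]
```

```bash
python3 - <<'E'
from h import *
o=get_obs();print(o['t'],o['ee_pos'],o['orientation'],o['qpos'])
a=[]
for n in['top','side']:
    im=get_image(n);M=R.from_rotvec(im['orientation']).as_matrix()
    img=im['image'].copy()
    for z,c in[(222,(0,255,0)),(241,(255,0,255)),(260,(0,255,255))]:
        p=M.T@(np.array([519.6,-222.1,z])-im['eye']);p=im['intrinsics']@p;p=p[:2]/p[2];print(n,z,p.round(1),im['z_map'][int(p[1]),int(p[0])])
        cv2.circle(img,(int(p[0]),int(p[1])),1,c,-1)
    x,y=int(p[0]),int(p[1]);y=max(y,50);a.append(cv2.resize(img[y-50:y+50,x-50:x+50],(400,400),interpolation=cv2.INTER_NEAREST))
cv2.imwrite('pics/c2.png',np.hstack(a))
E
```

```text
3.9 [ 523.51359436 -223.90950169  227.11638429] [-0.04083888  3.13267414 -0.00641959] [-4.25034280e-01  2.89299352e-01  1.72297427e+00 -4.85029541e-05
  1.11975129e+00 -2.02188105e+00]
top 222 [391.2 205.4] 1325.559
top 241 [392.4 199.8] 1336.6327
top 260 [393.7 194.1] 1036.2162
side 222 [314.3 138. ] 1431.1426
side 241 [314.1 130.9] 1419.4563
side 260 [314.  123.6] 1020.9233
```

View pics/c2.png

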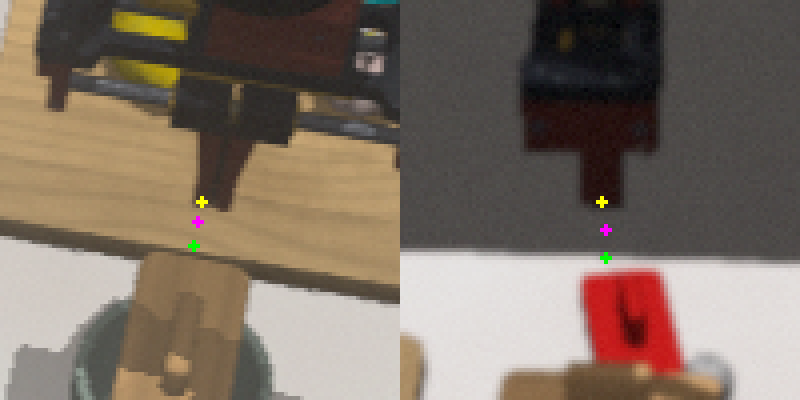

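>>> jog_arm(commands=[[-1,[0,0,0],[0,0,0]],[-1,[0,0,0],[0,0,0]],[-1,[0,0,0],[0,0,0]],[-1,[0,0,0],[0,0,0]],[-1,[0,0,0],[0,0,0]]])

```text
t: 4.5
ee_pos: [520.1, -222.4, 221.1]
orientation: [0.041, -3.141, -0.001]
ft_force: [0.7, -0.6, -0.1]
width: 0.8
grasp_force: 0.0
```

```bash
cat > tip.py <<'E'
from h import *
o=get_obs();p0=o['ee_pos'];print(o['t'],p0.round(1),o['orientation'].round(4),o['qvel'].round(3))
a=[]
for n in['top','side']:
    im=get_image(n);M=R.from_rotvec(im['orientation']).as_matrix()
    img=im['image'].copy()
    for dz,c in[(0,(0,255,0)),(20,(255,0,255)),(40,(0,255,255))]:
        p=M.T@(p0+[0,0,dz]-im['eye']);p=im['intrinsics']@p;p=p[:2]/p[2];print(n,dz,p.round(1),im['z_map'][int(p[1]),int(p[0])])
        cv2.circle(img,(int(round(p[0])),int(round(p[1]))),1,c,-1)
    x,y=int(p[0]),int(p[1]);y=max(y,50);a.append(cv2.resize(img[y-50:y+50,x-50:x+50],(400,400),interpolation=cv2.INTER_NEAREST))
    w=cloud(im);h=img.max(-1)<75
    k=h&(np.linalg.norm(w[...,:2]-p0[:2],axis=-1)<25)&(w[...,2]>p0[2]-40)&(w[...,2]<p0[2]+80)
    q=w[k];i=np.argsort(q[:,2])[:25];print('lowest',q[i].min(0).round(1),q[i].mean(0).round(1))
cv2.imwrite('pics/tip.png',np.hstack(a))
E
python3 tip.py
```

```text
4.5 [ 520.1 -222.4  221.1] [ 4.0900e-02 -3.1406e+00 -5.0000e-04] [ 0.001 -0.006 -0.002 -0.     0.001  0.001]
top 0 [391.3 205.4] 1322.3718
top 20 [392.6 199.6] 1338.751
top 40 [394.  193.6] 1028.9496
lowest [ 507.6 -231.4  259.9] [ 510.1 -224.5  267. ]
side 0 [314.1 138.2] 1429.1669
side 20 [313.9 130.8] 1416.7906
side 40 [313.7 123.1] 1020.55536
lowest [ 508.9 -231.   260.5] [ 517.5 -215.8  264. ]
```

View pics/tip.png

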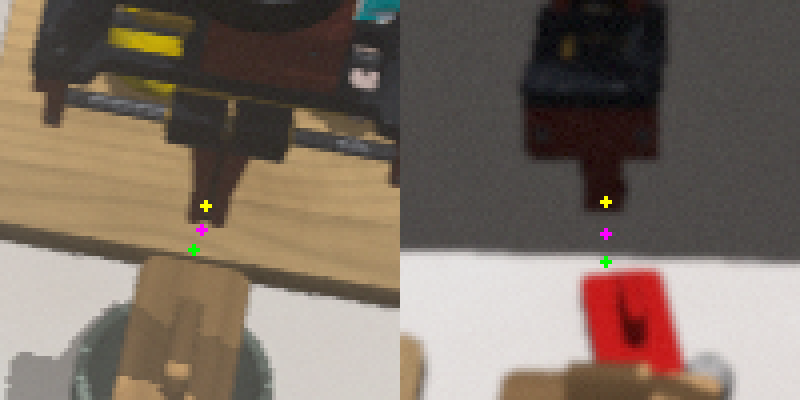

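The gripper was 35 mm too high: both views show the shut fingertips about 35 mm above the reported TCP (tip at crop (604,208), between the +20 and +40 mm marks). I'll go down that much further, watching the force.

>>> jog_arm(commands=[[0.2,[0,-0.02,0],[0,0,0]],[0.2,[0,0,0.2],[0,0,0]],[0.2,[0,0,0.3],[0,0,0]],[0.2,[0,0,0.3],[0,0,0]],[0.2,[0,0,0.2],[0,0,0]],[0.2,[0,0,0.15],[0,0,0]],[0.2,[0,0,0.07],[0,0,0]],[0.2,[0,0,0.05],[0,0,0]],[0.2,[0,0,0],[0,0,0]]])

```text
t: 5.5
ee_pos: [520.4, -224.5, 94.5]
orientation: [0.041, -3.141, -0.0]
ft_force: [-0.4, 0.2, 0.2]
width: 52.7
grasp_force: 0.0
```

>>> jog_arm(commands=[[-1,[0,0,0.03],[0,0,0]],[-1,[0,0,0],[0,0,0]],[-1,[0,0,0],[0,0,0]],[-1,[0,0,0],[0,0,0]],[-1,[0,0,0],[0,0,0]],[-1,[0,0,0],[0,0,0]]])

```text
t: 6.1
ee_pos: [520.4, -224.5, 91.7]
orientation: [-0.041, 3.141, -0.0]
ft_force: [0.8, -0.7, 0.3]
width: 13.8
grasp_force: 29.9
```

>>> jog_arm(commands=[[-1,[0,0,-0.1],[0,0,0]],[-1,[0,0,-0.3],[0,0,0]],[-1,[0,0,-0.3],[0,0,0]],[-1,[0.2,0.25,0],[0,0,0]],[-1,[0.22,0.25,0],[0,0,0]],[-1,[0.22,0.25,0],[0,0,0]],[-1,[0.22,0.25,0],[0,0,0]],[-1,[0.22,0.25,0],[0,0,0]],[-1,[0,0,0],[0,0,0]]])

```text
t: 7.0
ee_pos: [405.7, -100.1, 161.7]
orientation: [0.043, -3.139, -0.002]
ft_force: [-0.3, 0.8, -0.6]
width: 13.3
grasp_force: 29.9
```

```bash
python3 go.py 415 -100 -7 91.5
```

```text
t 7.0 pos [ 405.7 -100.1  161.7] yaw 91.6 w 13.3 gf 29.9 F [-0.3  0.8 -0.6] q6 -1.87
turn [ 0.001 -0.003  0.002] shift after [-0.093 -0.002  1.687] shift before [-0.098 -0.004  1.686] |d| 169.0
```

>>> jog_arm(commands=[[-1,[-0.09,0,0.2],[0,0,0]],[-1,[0,0,0.4],[0,0,0]],[-1,[0,0,0.4],[0,0,0]],[-1,[0,0,0.3],[0,0,0]],[-1,[0,0,0.2],[0,0,0]],[-1,[0,0,0.1],[0,0,0]],[-1,[0,0,0.06],[0,0,0]],[-1,[0,0,0],[0,0,0]]])

```text
t: 7.8
ee_pos: [418.5, -102.3, -4.4]
orientation: [-0.041, 3.141, -0.0]
ft_force: [-0.3, -0.2, -0.7]
width: 14.0
grasp_force: 29.9
```

>>> jog_arm(commands=[[-1,[0,0,0.02],[0,0,0]],[-1,[0,0,0.015],[0,0,0]],[0.2,[0,0,0],[0,0,0]],[0.2,[0,0,0],[0,0,0]],[0.2,[0,0,0],[0,0,0]],[0.2,[0,0,-0.2],[0,0,0]],[0.2,[0,0,-0.4],[0,0,0]],[0.2,[0,0,-0.4],[0,0,0]],[0.2,[0,0,-0.4],[0,0,0]],[0.2,[0,0,0],[0,0,0]]])

```text
t: 8.8
ee_pos: [421.6, -103.0, 136.7]
orientation: [-0.041, 3.132, -0.004]
ft_force: [-0.7, -0.4, -1.2]
width: 52.7
grasp_force: 0.0
```

```bash
python3 - <<'E'
from h import *
for n in['top','side']:
    im=get_image(n);np.save(n+'2.npy',cloud(im));cv2.imwrite(f'pics/{n}2.png',im['image'])
E
cat > jar.py <<'E'
# jar.py idx x y height r : points near rim height around a jar
from h import *
from m import rect
import sys
i,x,y,hh,r=sys.argv[1],*map(float,sys.argv[2:6])
al=[]
for n in['top','side']:
    w=np.load(f'{n}{i}.npy');k=(np.hypot(w[...,0]-x,w[...,1]-y)<r)&(abs(w[...,2]-hh+1)<4)
    img=cv2.imread(f'pics/{n}{i}.png').astype(int);k&=(img[...,2]<img[...,1]+15)
    q=w[k][:,:2];print(n,len(q),'rect',rect(q),'box mid',((q.max(0)+q.min(0))/2).round(1),(q.max(0)-q.min(0)).round(1))
    A=np.c_[2*q,np.ones(len(q))];s=np.linalg.lstsq(A,(q**2).sum(1),rcond=None)[0];print('  circle',s[:2].round(1),np.sqrt(s[2]+s[:2]@s[:2]).round(1));al.append(q)
print('both',rect(np.vstack(al)))
E
python3 jar.py 2 520 -224 100 75; python3 go.py 583.6 0.5 160 91
```

```text
top 368 rect (array([ 520. , -230.2]), array([ 95.3, 110.2]), 83.3) box mid [ 521.  -229.1] [110.7  98.5]
  circle [ 520.8 -225.1] 50.3
side 307 rect (array([ 521.7, -221.1]), array([106.2, 103.4]), 2.7) box mid [ 521.9 -220.7] [106.9 103.2]
  circle [ 521.7 -221.2] 50.2
both (array([ 521.2, -223.3]), array([110.2, 108.6]), 74.7)
t 8.9 pos [ 418.7 -102.2  132.8] yaw 91.5 w 52.7 gf 0.0 F [ 0.6 -0.5 -0.3] q6 -1.86
turn [-0.001  0.003  0.011] shift after [-1.667  0.998 -0.272] shift before [-1.676  0.983 -0.268] |d| 196.0
```

View pics/top2.png

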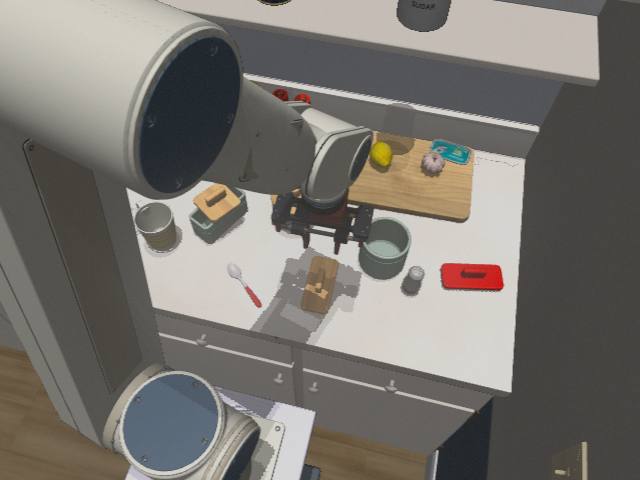

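The top view shows the oblong lid lying free at (320,285) and the open round jar at (385,245).

>>> jog_arm(commands=[[0.3,[-0.4,0.25,0],[0,0,0]],[0.3,[-0.4,0.25,0],[0,0,0]],[0.3,[-0.4,0.25,0],[0,0,0]],[0.3,[-0.3,0.2,0],[0,0,0]],[0.3,[-0.16,0.08,0],[0,0,0]],[0.3,[0,0,0],[0,0,0]],[0.3,[0,0,0],[0,0,0]]])

```text
t: 9.6
ee_pos: [579.6, 5.2, 130.0]
orientation: [0.042, -3.137, 0.0]
ft_force: [-0.6, -0.9, -0.4]
width: 57.1
grasp_force: 0.0
```

```bash
python3 go.py 583.8 1.2 75.7 91.5
```

```text
t 9.6 pos [579.6   5.2 130. ] yaw 91.5 w 57.1 gf 0.0 F [-0.6 -0.9 -0.4] q6 -1.61
turn [ 0.    -0.005  0.   ] shift after [-0.041 -0.041  0.543] shift before [-0.043 -0.041  0.542] |d| 55.0
```

>>> jog_arm(commands=[[0.3,[0,-0.03,0],[0,0,0]],[0.3,[0,0,0.2],[0,0,0]],[0.3,[0,0,0.2],[0,0,0]],[0.3,[0,0,0.1],[0,0,0]],[0.3,[0,0,0.04],[0,0,0]],[0.3,[0,0,0],[0,0,0]],[0.3,[0,0,0],[0,0,0]]])

```text
t: 10.3
ee_pos: [581.9, 2.0, 78.7]
orientation: [-0.041, 3.14, -0.0]
ft_force: [-0.7, 0.5, 0.3]
width: 57.1
grasp_force: 0.0
```

>>> jog_arm(commands=[[0.3,[-0.015,-0.01,0.03],[0,0,0]],[-1,[0,0,0],[0,0,0]],[-1,[0,0,0],[0,0,0]],[-1,[0,0,0],[0,0,0]],[-1,[0,0,0],[0,0,0]],[-1,[0,0,0],[0,0,0]]])

```text
t: 10.9
ee_pos: [583.1, 1.2, 75.2]
orientation: [-0.041, 3.141, -0.0]
ft_force: [-0.7, 0.2, 0.9]
width: 28.5
grasp_force: 30.0
```

>>> jog_arm(commands=[[-1,[0,0,-0.15],[0,0,0]],[-1,[0,0,-0.3],[0,0,0]],[-1,[0,0,-0.3],[0,0,0]],[-1,[0.1,-0.4,0],[0,0,0]],[-1,[0.1,-0.4,0],[0,0,0]],[-1,[0.1,-0.4,0],[0,0,0]],[-1,[0.1,-0.4,0],[0,0,0]],[-1,[0.1,-0.4,0],[0,0,0]],[-1,[0.06,-0.24,0],[0,0,0]],[-1,[0,0,0],[0,0,0]]])

```text
t: 11.9
ee_pos: [532.2, -227.0, 151.0]
orientation: [-0.035, 3.141, -0.001]
ft_force: [-0.3, 0.1, -1.4]
width: 28.4
grasp_force: 30.0
```

>>> jog_arm(commands=[[-1,[0,0,0],[0,0,0]],[-1,[0,0,0],[0,0,0]],[-1,[0,0,0],[0,0,0]]])

```text
t: 12.2
ee_pos: [533.1, -223.0, 150.3]
orientation: [-0.043, 3.141, 0.0]
ft_force: [0.0, 1.4, -0.3]
width: 28.4
grasp_force: 30.0
```

```bash
cat > held.py <<'E'
# held.py tag: wood near TCP (held lid): plate outline centre per camera
from h import *
from m import rect
import sys
t=sys.argv[1];o=get_obs();p=o['ee_pos']
for n in['top','side']:
    im=get_image(n);w=cloud(im);np.save(f'{n}{t}.npy',w);cv2.imwrite(f'pics/{n}{t}.png',im['image'])
    hsv=cv2.cvtColor(im['image'],cv2.COLOR_BGR2HSV)
    m=(hsv[...,0]>8)&(hsv[...,0]<25)&(hsv[...,1]>90)&(hsv[...,2]>60)&(np.hypot(w[...,0]-p[0],w[...,1]-p[1])<85)&(abs(w[...,2]-p[2]-22)<12)
    m=cv2.morphologyEx(m.astype('uint8'),cv2.MORPH_OPEN,np.ones((3,3)))>0
    q=w[m];A=np.c_[q[:,:2]-p[:2],np.ones(len(q))];zz=np.median(q[:,2])
    s=np.linalg.lstsq(A,q[:,2],rcond=None)[0]
    print(n,len(q),'rect',rect(q[:,:2]),'circ',np.round(cv2.minEnclosingCircle(q[:,:2].astype('float32'))[0],1),'z',zz.round(1),'plane',s.round(3))
print('tcp',p.round(1))
E
python3 held.py 3; python3 go.py 521.2 -223.2 100 91.5; python3 jar.py 3 583 1 84 75
```

```text
top 1267 rect (array([ 531.6, -224.5]), array([102.5, 103.3]), 2.1) circ [ 533.8 -223.8] z 175.7 plane [ 4.00000e-03 -0.00000e+00  1.75763e+02]
side 862 rect (array([ 533.5, -216.3]), array([100.3, 106.2]), 2.1) circ [ 533.8 -218.7] z 176.6 plane [ 3.00000e-03 -1.30000e-02  1.76624e+02]
tcp [ 533.1 -223.   150.3]
t 12.3 pos [ 533.1 -223.1  150.2] yaw 91.6 w 28.5 gf 30.0 F [-0.1  1.  -1.3] q6 -2.02
turn [0.    0.    0.002] shift after [0.119 0.002 0.502] shift before [0.119 0.003 0.502] |d| 52.0
top 329 rect (array([584.3,  -1.3]), array([84. , 86.3]), 82.7) box mid [584.2  -1.5] [92.8 88.5]
  circle [583.   -1.6] 43.7
side 418 rect (array([583.4,   1.4]), array([86.5, 84.7]), 82.0) box mid [583.2   1.6] [89.6 91.1]
  circle [583.3   2.4] 44.0
both (array([584.4,   0.6]), array([87.9, 86.4]), 82.5)
```

>>> jog_arm(commands=[[-1,[0.06,-0.01,0],[0,0,0]],[-1,[0.06,0,0],[0,0,0]],[-1,[0,0,0.15],[0,0,0]],[-1,[0,0,0.2],[0,0,0]],[-1,[0,0,0.12],[0,0,0]],[-1,[0,0,0.06],[0,0,0]],[-1,[0,0,0],[0,0,0]],[-1,[0,0,0],[0,0,0]]])

```text
t: 13.1
ee_pos: [521.2, -225.6, 97.5]
orientation: [-0.041, 3.141, -0.0]
ft_force: [-0.7, -0.0, -1.5]
width: 28.6
grasp_force: 30.0
```

>>> jog_arm(commands=[[-1,[0,0.015,0.03],[0,0,0]],[-1,[0,0,0.03],[0,0,0]],[-1,[0,0,0.03],[0,0,0]],[-1,[0,0,0.03],[0,0,0]],[-1,[0,0,0],[0,0,0]]])

```text
t: 13.6
ee_pos: [520.5, -223.8, 84.6]
orientation: [0.041, -3.141, -0.001]
ft_force: [0.1, 0.5, -1.7]
width: 28.5
grasp_force: 30.0
```

>>> jog_arm(commands=[[-1,[0,0,0.01],[0,0,0]],[-1,[0,0,0.01],[0,0,0]],[-1,[0,0,0],[0,0,0]],[0.3,[0,0,0],[0,0,0]],[0.3,[0,0,0],[0,0,0]],[0.3,[0,0,0],[0,0,0]],[0.3,[0,0,0],[0,0,0]],[0.3,[0,0,-0.2],[0,0,0]],[0.3,[0,0,-0.4],[0,0,0]],[0.3,[0,0,-0.4],[0,0,0]]])

```text
t: 14.6
ee_pos: [520.1, -223.6, 183.5]
orientation: [0.041, -3.139, -0.001]
ft_force: [0.5, -0.5, 0.7]
width: 56.7
grasp_force: 0.0
```

```bash
python3 go.py 532.2 170 180 55.2; python3 - <<'E'
from h import *
for n in['top','side']:
    im=get_image(n);w=cloud(im);img=im['image']
    np.save(n+'4.npy',w);cv2.imwrite(f'pics/{n}4.png',img)
    hsv=cv2.cvtColor(img,cv2.COLOR_BGR2HSV);z=w[...,2]
    m=(hsv[...,0]>8)&(hsv[...,0]<25)&(hsv[...,1]>90)&(np.hypot(w[...,0]-521,w[...,1]+223)<70)&(z>95)&(z<125)
    q=w[m];print(n,len(q),np.median(q[:,2]),cv2.minEnclosingCircle(q[:,:2].astype('float32')),np.linalg.lstsq(np.c_[q[:,:2]-[521,-223],np.ones(len(q))],q[:,2],rcond=None)[0].round(3))
    k=(np.hypot(w[...,0]-583,w[...,1]-1)<75)&(abs(z-83)<4)&(img[...,2].astype(int)<img[...,1]+15)
    v,u=np.nonzero(k);np.savetxt('sq_%s.txt'%n,w[k]);print(cv2.minAreaRect(w[k][:,:2].astype('float32')))
E
```

```text
t 14.6 pos [ 520.1 -223.6  183.5] yaw 91.5 w 56.7 gf 0.0 F [ 0.5 -0.5  0.7] q6 -2.02
turn [ 0.    -0.003  0.806] shift after [2.147 3.301 0.035] shift before [-0.223  3.931  0.039] |d| 394.0
top 1342 108.5675921465982 ((521.8815307617188, -224.0814971923828), 54.98357009887695) [1.0000e-03 3.0000e-03 1.0868e+02]
((583.3907470703125, -1.735931396484375), (84.09925079345703, 87.28202819824219), 82.83985900878906)
side 882 109.76230004422217 ((521.2379150390625, -220.72006225585938), 53.99714279174805) [ 4.00000e-03 -1.50000e-02  1.10059e+02]
((583.6052856445312, 0.7621879577636719), (86.97079467773438, 85.0152587890625), 81.53271484375)
```

>>> jog_arm(commands=[[0.2,[-0.03,0.43,0],[0,0,0]],[0.2,[-0.03,0.44,0],[0,0,0]],[0.2,[-0.03,0.44,0],[0,0,0]],[0.2,[-0.03,0.44,0],[0,0,0]],[0.2,[-0.02,0.44,0],[0,0,0]],[0.2,[-0.02,0.44,0],[0,0,0]],[0.2,[-0.02,0.44,0],[0,0,0]],[0.2,[-0.02,0.44,0],[0,0,0]],[0.2,[-0.02,0.41,0],[0,0,0]]])

```text
t: 15.6
ee_pos: [532.1, 170.4, 182.5]
orientation: [0.041, -3.141, 0.0]
ft_force: [0.4, 0.4, -0.3]
width: 52.8
grasp_force: 0.0
```

>>> jog_arm(commands=[[0.2,[0,0,0],[0,0,0.16]],[0.2,[0,0,0],[0,0,0.16]],[0.2,[0,0,0],[0,0,0.16]],[0.2,[0,0,0],[0,0,0.16]],[0.2,[0,0,0],[0,0,0.16]],[0.2,[0,0,0],[0,0,0]],[0.2,[0,0,0],[0,0,0]]])

```text
t: 16.3
ee_pos: [532.3, 168.4, 182.6]
orientation: [-0.927, -3.001, 0.001]
ft_force: [0.2, -0.1, -0.4]
width: 52.4
grasp_force: 0.0
```

```bash
python3 go.py 532.2 170.2 62 55.3
```

```text
t 16.3 pos [532.3 168.4 182.6] yaw 55.7 w 52.4 gf 0.0 F [ 0.2 -0.1 -0.4] q6 -0.69
turn [-0.001 -0.001  0.009] shift after [0.011 0.014 1.206] shift before [0.011 0.015 1.206] |d| 121.0
```

>>> jog_arm(commands=[[0.2,[0.01,0.015,0.2],[0,0,0]],[0.2,[0,0,0.4],[0,0,0]],[0.2,[0,0,0.3],[0,0,0]],[0.2,[0,0,0.2],[0,0,0]],[0.2,[0,0,0.1],[0,0,0]],[0.2,[0,0,0],[0,0,0]],[-1,[0,0,0],[0,0,0]],[-1,[0,0,0],[0,0,0]],[-1,[0,0,0],[0,0,0]],[-1,[0,0,0],[0,0,0]]])

```text
t: 17.3
ee_pos: [533.2, 170.5, 63.9]
orientation: [0.931, 2.999, 0.001]
ft_force: [0.6, 0.1, -0.3]
width: 24.2
grasp_force: 0.0
```

>>> jog_arm(commands=[[-1,[0,0,0],[0,0,0]],[-1,[0,0,0],[0,0,0]]])

```text
t: 17.5
ee_pos: [532.9, 170.4, 63.5]
orientation: [0.932, 3.0, 0.0]
ft_force: [-0.6, -0.1, 2.1]
width: 13.8
grasp_force: 30.0
```

```bash
python3 go.py 532.2 170.2 62 55.3
```

```text
t 17.5 pos [532.9 170.4  63.5] yaw 55.5 w 13.8 gf 30.0 F [-0.6 -0.1  2.1] q6 -0.68
turn [0.001 0.001 0.004] shift after [ 0.005 -0.005  0.015] shift before [ 0.005 -0.005  0.015] |d| 2.0
```

>>> jog_arm(commands=[[-1,[0,0,-0.1],[0,0,0]],[-1,[0,0,-0.3],[0,0,0]],[-1,[0,0,-0.4],[0,0,0]],[-1,[0,0,0],[0,0,-0.15]],[-1,[0,0,0],[0,0,-0.15]],[-1,[0,0,0],[0,0,-0.15]],[-1,[0,0,0],[0,0,-0.15]],[-1,[0,0,0],[0,0,0]]])

```text
t: 18.3
ee_pos: [532.5, 170.3, 143.5]
orientation: [0.204, 3.135, 0.0]
ft_force: [0.4, -0.4, -1.2]
width: 14.0
grasp_force: 30.0
```

```bash
python3 go.py 583.5 -0.4 143 82.4
```

```text
t 18.3 pos [532.5 170.3 143.5] yaw 82.6 w 14.0 gf 30.0 F [ 0.4 -0.4 -1.2] q6 -1.15
turn [0.    0.    0.003] shift after [-0.731 -1.625  0.005] shift before [-0.726 -1.626  0.005] |d| 178.0
```

>>> jog_arm(commands=[[-1,[-0.16,-0.36,0],[0,0,0]],[-1,[-0.16,-0.36,0],[0,0,0]],[-1,[-0.16,-0.36,0],[0,0,0]],[-1,[-0.16,-0.36,0],[0,0,0]],[-1,[-0.085,-0.185,0],[0,0,0]],[-1,[0,0,0],[0,0,0]],[-1,[0,0,0],[0,0,0]],[-1,[0,0,0],[0,0,0]]])

```text
t: 19.1
ee_pos: [582.8, 0.7, 143.0]
orientation: [-0.206, -3.134, -0.0]
ft_force: [-0.4, 0.4, -1.0]
width: 13.5
grasp_force: 30.0
```

```bash
python3 held.py 5;python3 go.py 583.5 -0.4 72 82.4; python3 jar.py 5 532 170 70 85
```

```text
top 506 rect (array([582. ,  -1.7]), array([80.3, 84.4]), 81.8) circ [580.8  -1.4] z 166.2 plane [4.00000e-03 5.00000e-03 1.66237e+02]
side 867 rect (array([583.9,   4.1]), array([82.6, 83.2]), 83.3) circ [582.7   2.7] z 167.2 plane [-4.00000e-03 -3.40000e-02  1.67768e+02]
tcp [582.8   0.7 143. ]
t 19.2 pos [582.9   0.9 143.1] yaw 82.5 w 13.9 gf 30.0 F [ 1.1 -0.  -0.3] q6 -1.46
turn [ 0.    -0.     0.003] shift after [-0.007 -0.012  0.711] shift before [-0.008 -0.012  0.711] |d| 71.0
top 420 rect (array([532.7, 169. ]), array([ 65.5, 136.5]), 63.7) box mid [532.  169.6] [142.4 104.6]
  circle [531.9 170.1] 51.7
side 652 rect (array([532.9, 172.5]), array([ 63.1, 136.1]), 63.9) box mid [533.3 172.9] [140.  105.2]
  circle [532.  173.2] 51.9
both (array([532.7, 170.5]), array([ 67.4, 137.5]), 64.3)
```

>>> jog_arm(commands=[[-1,[-0.006,-0.013,0.2],[0,0,0]],[-1,[0,0,0.25],[0,0,0]],[-1,[0,0,0.12],[0,0,0]],[-1,[0,0,0.04],[0,0,0]],[-1,[0,0,0],[0,0,0]],[-1,[0,0,0.03],[0,0,0]],[-1,[0,0,0.03],[0,0,0]],[-1,[0,0,0.03],[0,0,0]],[-1,[0,0,0],[0,0,0]]])

```text
t: 20.1
ee_pos: [583.6, -1.7, 72.9]
orientation: [-0.206, -3.135, -0.0]
ft_force: [-0.7, -0.6, -1.0]
width: 13.8
grasp_force: 30.0
```

In the mouth with no contact force, so I'll lower it the rest of the way and release.

>>> jog_arm(commands=[[-1,[0,0,0.015],[0,0,0]],[-1,[0,0,0.015],[0,0,0]],[-1,[0,0,0],[0,0,0]],[0.2,[0,0,0],[0,0,0]],[0.2,[0,0,0],[0,0,0]],[0.2,[0,0,0],[0,0,0]],[0.2,[0,0,-0.2],[0,0,0]],[0.2,[0,0,-0.4],[0,0,0]],[0.2,[0,0,-0.4],[0,0,0]],[0.2,[0,0,0],[0,0,0]]])

```text
t: 21.1
ee_pos: [587.6, -1.7, 175.8]
orientation: [0.205, 3.125, 0.001]
ft_force: [0.2, 0.9, -0.6]
width: 52.7
grasp_force: 0.0
```

```bash
cat > wood2.py <<'E'
from h import *
from m import rect
import sys
t=sys.argv[1]
for n in['top','side']:
    im=get_image(n);w=cloud(im);img=im['image'];cv2.imwrite(f'pics/{n}{t}.png',img);np.save(f'{n}{t}.npy',w)
    hsv=cv2.cvtColor(img,cv2.COLOR_BGR2HSV);z=w[...,2]
    g=(hsv[...,0]>8)&(hsv[...,0]<25)&(hsv[...,1]>90)
    for nm,x,y,h in[('round',521,-223,109),('square',583.5,0,93),('oblong_jar',532.7,170.8,79),('table',418,-102,17)]:
        k=g&(np.hypot(w[...,0]-x,w[...,1]-y)<80);q=w[k&(abs(z-h)<7)]
        if len(q)<30:continue
        s=np.linalg.lstsq(np.c_[q[:,:2]-[x,y],np.ones(len(q))],q[:,2],rcond=None)[0]
        b=w[k&(z>h+18)&(z<h+33)]
        print(n,nm,len(q),'z',np.median(q[:,2]).round(1),rect(q[:,:2]),s.round(3),'handle',len(b),rect(b[:,:2]) if len(b)>9 else '')
E
python3 wood2.py 6; python3 go.py 418 -102 110 91.5
```

```text
top round 1436 z 108.6 (array([ 520.8, -225.2]), array([106.3, 103.7]), 9.6) [-2.00000e-03  1.00000e-03  1.08554e+02] handle 136 (array([ 520.9, -225.1]), array([27.7, 27.9]), 37.0)
top square 558 z 92.6 (array([583.4,  -4.2]), array([82.5, 85.6]), 82.1) [-9.0000e-03 -8.0000e-03  9.2424e+01] handle 41 (array([582.1,  -2. ]), array([11.7, 44.4]), 87.4)
top table 1258 z 16.7 (array([ 418.4, -104.1]), array([136.3,  59.9]), 1.3) [-3.0000e-03  7.0000e-03  1.6737e+01] handle 134 (array([ 418.9, -102.9]), array([51.1, 14.1]), 2.1)
side round 881 z 109.7 (array([ 520.4, -221.3]), array([106.7, 102.2]), 74.7) [ 1.00000e-03 -1.30000e-02  1.09595e+02] handle 112 (array([ 521.5, -221.3]), array([28.3, 29.6]), 65.2)
side square 828 z 93.6 (array([582.5,   2.5]), array([81.7, 82. ]), 82.6) [ 1.0000e-03 -1.1000e-02  9.3712e+01] handle 178 (array([5.83e+02, 4.00e-01]), array([15. , 50.9]), 82.3)
side table 839 z 17.8 (array([419. , -99.2]), array([129.5,  60.9]), 1.8) [-1.000e-03 -1.800e-02  1.784e+01] handle 104 (array([418.7, -96.5]), array([10.5, 49.5]), 88.0)
t 21.2 pos [584.3  -1.6 171.1] yaw 82.5 w 52.5 gf 0.0 F [-0.7  0.2  0.7] q6 -1.46
turn [ 0.     0.003 -0.2  ] shift after [ 1.689 -0.96   0.611] shift before [ 1.52  -1.212  0.607] |d| 204.0
```

>>> jog_arm(commands=[[0.2,[0.38,-0.3,0],[0,0,0]],[0.2,[0.38,-0.3,0],[0,0,0]],[0.2,[0.38,-0.3,0],[0,0,0]],[0.2,[0.38,-0.3,0],[0,0,0]],[0.2,[0,0,0],[0,0,-0.1]],[0.2,[0,0,0],[0,0,-0.1]],[0.2,[0,0,0],[0,0,0]],[0.2,[0,0,0],[0,0,0]]])

```text
t: 22.0
ee_pos: [416.7, -100.5, 169.2]
orientation: [0.038, -3.14, -0.001]
ft_force: [-0.1, 0.3, 0.1]
width: 52.3
grasp_force: 0.0
```

```bash
python3 go.py 418.6 -101.5 -7 91.7
```

```text
t 22.0 pos [ 416.7 -100.5  169.2] yaw 91.4 w 52.3 gf 0.0 F [-0.1  0.3  0.1] q6 -1.86
turn [ 0.001 -0.002 -0.007] shift after [-0.019 -0.01   1.762] shift before [-0.022 -0.011  1.762] |d| 176.0
```

>>> jog_arm(commands=[[0.2,[-0.02,-0.01,0.3],[0,0,0]],[0.2,[0,0,0.4],[0,0,0]],[0.2,[0,0,0.4],[0,0,0]],[0.2,[0,0,0.3],[0,0,0]],[0.2,[0,0,0.2],[0,0,0]],[0.2,[0,0,0.1],[0,0,0]],[0.2,[0,0,0.04],[0,0,0]],[0.2,[0,0,0],[0,0,0]],[-1,[0,0,0],[0,0,0]],[-1,[0,0,0],[0,0,0]]])

```text
t: 23.0
ee_pos: [420.2, -101.9, -3.0]
orientation: [-0.041, 3.139, -0.001]
ft_force: [-0.4, 0.9, 0.1]
width: 40.3
grasp_force: 0.0
```

>>> jog_arm(commands=[[-1,[0,0,0],[0,0,0]],[-1,[0,0,0],[0,0,0]],[-1,[0,0,0],[0,0,0]],[-1,[0,0,0],[0,0,0]]])

```text
t: 23.4
ee_pos: [419.5, -101.8, -3.7]
orientation: [-0.041, 3.141, -0.0]
ft_force: [-0.3, -0.2, 2.6]
width: 13.6
grasp_force: 30.0
```

>>> jog_arm(commands=[[-1,[0,0,-0.1],[0,0,0]],[-1,[0,0,-0.4],[0,0,0]],[-1,[0,0,-0.4],[0,0,0]],[-1,[0,0,-0.4],[0,0,0]],[-1,[0,0,-0.4],[0,0,0]],[-1,[0,0,0],[0,0,0.153]],[-1,[0,0,0],[0,0,0.153]],[-1,[0,0,0],[0,0,0.153]],[-1,[0,0,0],[0,0,0.153]],[-1,[0,0,0],[0,0,0]]])

```text
t: 24.4
ee_pos: [419.0, -101.6, 166.5]
orientation: [0.71, 3.06, 0.0]
ft_force: [0.1, -0.7, -1.2]
width: 13.7
grasp_force: 30.0
```

```bash
python3 go.py 532.7 170.8 150 63.9
```

```text
t 24.4 pos [ 419.  -101.6  166.5] yaw 63.9 w 13.7 gf 30.0 F [ 0.1 -0.7 -1.2] q6 -1.38
turn [ 0.  0. -0.] shift after [0.177 2.946 0.165] shift before [0.178 2.946 0.165] |d| 296.0
```

>>> jog_arm(commands=[[-1,[0.025,0.42,0],[0,0,0]],[-1,[0.025,0.42,0],[0,0,0]],[-1,[0.025,0.42,0],[0,0,0]],[-1,[0.025,0.42,0],[0,0,0]],[-1,[0.025,0.42,0],[0,0,0]],[-1,[0.025,0.42,0],[0,0,0]],[-1,[0.027,0.426,0.16],[0,0,0]],[-1,[0,0,0],[0,0,0]],[-1,[0,0,0],[0,0,0]],[-1,[0,0,0],[0,0,0]]])

```text
t: 25.4
ee_pos: [532.1, 170.0, 150.2]
orientation: [-0.706, -3.061, 0.001]
ft_force: [0.6, 0.4, -0.5]
width: 13.9
grasp_force: 30.0
```

```bash
python3 held.py 7;python3 go.py 532.7 170.8 70 63.9; python3 jar.py 7 532 170 70 85
```

```text
top 619 rect (array([528.9, 166.7]), array([ 61.3, 131.9]), 62.7) circ [527.9 164.9] z 170.7 plane [-1.00000e-03 -7.00000e-03  1.70594e+02]
side 1132 rect (array([511.9, 183.1]), array([60.4, 88.5]), 66.5) circ [513.8 185.7] z 172.0 plane [-1.30000e-02 -4.00000e-02  1.72503e+02]
tcp [532.1 170.  150.2]
t 25.5 pos [532.6 169.6 150.6] yaw 63.9 w 13.6 gf 30.0 F [-0.5  0.1 -0.8] q6 -0.83
turn [-0.     0.     0.001] shift after [0.004 0.011 0.806] shift before [0.004 0.011 0.806] |d| 81.0
top 363 rect (array([533. , 169.4]), array([ 65.7, 136.8]), 66.1) box mid [532.2 169.4] [138.  105.6]
  circle [533.  171.5] 52.8
side 485 rect (array([532.7, 172.6]), array([ 62.5, 135.9]), 64.5) box mid [533.3 175.7] [139.8 101.6]
  circle [526.3 158.7] 60.3
both (array([532.7, 169.6]), array([ 67.9, 138.4]), 64.5)
```

>>> jog_arm(commands=[[-1,[-0.005,0.015,0.2],[0,0,0]],[-1,[0,0,0.3],[0,0,0]],[-1,[0,0,0.16],[0,0,0]],[-1,[0,0,0.08],[0,0,0]],[-1,[0,0,0],[0,0,0]],[-1,[0,0,0.03],[0,0,0]],[-1,[0,0,0.03],[0,0,0]],[-1,[0,0,0.03],[0,0,0]],[-1,[0,0,0],[0,0,0]]])

```text
t: 26.4
ee_pos: [533.9, 171.9, 67.1]
orientation: [0.708, 3.061, 0.0]
ft_force: [-0.4, -0.1, -0.4]
width: 14.2
grasp_force: 30.0
```

>>> jog_arm(commands=[[-1,[0,0,0.02],[0,0,0]],[-1,[0,0,0.02],[0,0,0]],[-1,[0,0,0.02],[0,0,0]],[-1,[0,0,0],[0,0,0]]])

```text
t: 26.8
ee_pos: [533.7, 171.8, 60.7]
orientation: [-0.708, -3.06, 0.0]
ft_force: [-0.3, -0.8, -0.8]
width: 13.9
grasp_force: 30.0
```

No contact, so it is in the mouth. I'll finish lowering it, release and retreat.

>>> jog_arm(commands=[[-1,[0,0,0.015],[0,0,0]],[-1,[0,0,0.01],[0,0,0]],[-1,[0,0,0],[0,0,0]],[0.2,[0,0,0],[0,0,0]],[0.2,[0,0,0],[0,0,0]],[0.2,[0,0,0],[0,0,0]],[0.2,[0,0,-0.2],[0,0,0]],[0.2,[0,0,-0.4],[0,0,0]],[0.2,[0,0,-0.4],[0,0,0]],[0.2,[0,0,-0.4],[0,0,0]]])

```text
t: 27.8
ee_pos: [533.6, 171.8, 200.0]
orientation: [-0.708, -3.06, 0.0]
ft_force: [0.2, 0.3, -0.7]
width: 52.4
grasp_force: 0.0
```

>>> jog_arm(commands=[[0.2,[0,0,-0.4],[0,0,0]],[0.2,[0,0,0],[0,0,0]],[0.2,[0,0,0],[0,0,0]]])

```text
t: 28.1
ee_pos: [534.3, 172.0, 239.5]
orientation: [0.708, 3.059, 0.002]
ft_force: [-0.7, 0.9, -1.0]
width: 52.4
grasp_force: 0.0
```

```bash
python3 wood2.py 8; python3 -c "
import cv2,numpy as np
cv2.imwrite('pics/f8.png',np.hstack([cv2.imread('pics/top8.png')[100:400,100:500],cv2.imread('pics/side8.png')[120:420,150:450]]))"
```

```text
top round 1435 z 108.7 (array([ 521.2, -225.1]), array([105.2, 103.7]), 8.6) [ 0.00000e+00 -1.00000e-03  1.08692e+02] handle 130 (array([ 521.7, -224.6]), array([28.1, 27.1]), 53.1)
top square 850 z 92.4 (array([583.3,  -4.1]), array([81.9, 85.9]), 83.4) [-6.0000e-03  3.0000e-03  9.2392e+01] handle 106 (array([582.3,  -3. ]), array([14.1, 49.9]), 81.4)
top oblong_jar 585 z 78.3 (array([532.2, 170.3]), array([ 60.6, 133. ]), 63.8) [4.0000e-03 8.0000e-03 7.8294e+01] handle 58 (array([532.4, 173.2]), array([14.2, 45.5]), 69.5)
side round 164 z 109.6 (array([ 491.8, -238.5]), array([ 40. , 101.6]), 30.0) [ 4.00000e-03 -1.50000e-02  1.09346e+02] handle 14 (array([ 517.1, -231.1]), array([10.1, 19.5]), 66.8)
side square 282 z 93.6 (array([571.6,  25.8]), array([90.7, 53.3]), 39.1) [ 1.0000e-03 -2.0000e-02  9.3883e+01] handle 5 
side oblong_jar 1586 z 79.8 (array([532.3, 175.2]), array([ 60.9, 132.8]), 64.9) [-4.0000e-03 -1.2000e-02  7.9871e+01] handle 223 (array([532.5, 173.7]), array([14.6, 51. ]), 64.8)
```

View pics/f8.png

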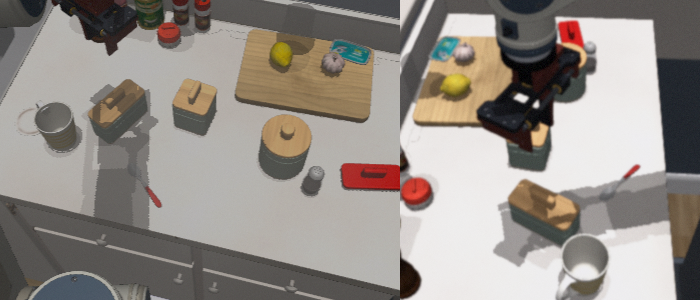

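The views show all three lids seated level on their own jars: oblong (118,108), square (194,100) and round (287,140). The plate tops are at 79, 93 and 109 mm as they should be, and the mug, spoon and shaker are undisturbed.

```bash
python3 -c "
from workcell import close_job;print(close_job())"
```

```text
the job is handed in; nothing more can be done
None
```

The job is handed in: all three lids sit on the jars of their own shape, level at the seated height in the last camera check, and the mug, teaspoon and salt shaker look undisturbed, at about 28 s on the robot's clock.

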